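Put the hole punch back into its spring clips

ROBOT

A 6-joint arm with a two-finger parallel gripper is mounted at the origin on the work surface. World frame = base frame: x ahead of the robot, y to its left, z up, the work surface at z = 0. Lengths are in mm, angles in rad, forces in N, time in s.
With the tool pointing down it reaches from about 425 to 950 mm from the base axis. Payload 3.5 kg.
Tool frame: the origin (TCP) lies midway between the tips of the shut fingers; the grasp point (between the pads) lies 19 mm behind it; z points along the fingers, y is the line along which they close (so a half turn about z gives the same grasp; the last joint's range is limited). The gripper opens to 85 mm and grips with 20 to 120 N. Pads are 22 mm wide; open, the fingers measure 114 mm over their backs; the gripper's body (76 mm by 85 mm) begins 54 mm behind the grasp point. The pads swing forward as they close: fully open they stand 13 mm farther back than shut.
Start: joints at [1.116, 0.286, 1.577, -0, 1.279, -0.15], TCP at [202.532, 643.884, 231.325] pointing down, gripper open.
Joint ranges: [-2.77, 2.77], [-0.9, 2.22], [0.21, 2.48], [-1.53, 4.67], [0.24, 2.81], [-2.84, 2.84]. Speed limits (rad/s): [2.79, 2.79, 3.14, 3.14, 3.14, 3.14].

INTERFACE

Orientations are given as a rotation vector (axis times angle).
In Python, from rig import telemetry, imaging, finish_job gives the robot as it stands. The module is installed in compiled form; this text tells all that it offers.
- The arm moves only by the tool send_rows, never from a script. Its argument "plan" is a list of rows, each an object with "delta_pos": the shift along the tool's x, y, z in mm, a list of three; "yaw": the turn about the tool's z in degrees; "grip": the opening in per cent of the stroke, from 0 (shut) to 100 (fully open). In form: [{"delta_pos": [dx, dy, dz], "yaw": yaw, "grip": grip}, ...]. A call has 1 to 8 rows; each row is the pose to reach, as a shift and turn from the pose commanded when the call began, along the tool's axes at that moment; what a row does not reach only later rows make up. A row lasts 1/8 s, in which the tool goes at most 62.5 mm and 10.7 degrees, less where a joint would pass 70% of its speed; a pose out of reach is approached as far as the arm can. A call with a gripper value outside its range is refused whole. The fingers move at their own pace and stop on an object; "grip_force" is the grip in N (left out, the last holds). Time passes only in rows, so rows that repeat a pose let the fingers close. It gives the time, the measured TCP pose, the force, the opening and the grip force at its end, in the units of the state.
- telemetry.get_obs(): the state, without advancing time (a new reading comes with each control period).
- imaging.snapshot(name): name is "scene" or "top" or "wrist"; returns (picture, depth): 420x560x3 uint8, red, green, blue; 420x560 float32, mm along the optical axis (not along the pixel's ray), 0 where there is no reading.
- imaging.camera_params(name): a dict with "fx", "fy", "cx", "cy" (pixels), "world_from_camera" (4x4, takes a point from camera to world coordinates). Camera axes: x right, y down, z forward; pixel columns grow to the right and rows downward; lengths in mm; the calibration is good to about 2 mm. The wrist camera is an equidistant fisheye: a pixel r from the principal point sees the ray r / f radians off the axis. A picture is of the moment at which its call begins: read the wrist's pose just before it. camera_params takes no time and is no camera call; for the wrist camera it gives the pose at the moment of the call.
- finish_job(): hands the job in; it is judged then, once.
Trained networks look in the newest picture that a camera, given by its name, has taken for a name from the list of things; names that differ only in an ending like _2 or _b are one class to them, and where a whole thing is asked for, a point or a joint stands for the part that bears it (a point fixed in the world has none). Each returns a list of dicts, best first, with "conf" (0 to 1); they miss things now and then, are a little off and sometimes report something else, mostly with a low value. They report only what shows in the picture. A call takes as long as a camera call. They do not tell look-alikes from the thing itself.
- imaging.silhouettes(camera, target): "mask" (420x560 bool, what is visible of it) and "xy" ([column, row] in pixels, amid what is visible of it).
- imaging.spot_point(camera, target): "xy" ([column, row] in pixels: a listed point, or the origin of a listed thing).
The state is a dict: "t": time; "qpos": joint angles; "qvel": joint speeds; "effort": joint torques, N m; "eef_pos": TCP position; "eef_rot": TCP orientation; "contact_force": force on the tool from outside, world axes, zero at the start; "ft_torque": the same for the moment, N m; "finger_gap": opening from 0.0 (shut) to 1.0 (fully open); "finger_force": force on a finger pad.
Only numpy, scipy, OpenCV 4.12 (cv2) and the standard library are available. Lean on these libraries where they do the work, as an engineer would, in place of code of your own. Each camera call takes 0.05 s, during which the arm holds its last target. There are 200 camera calls.

TASK

Take the round hole punch from the wooden cradle and snap it sideways into both spring clips of the tool holder, with its steel tip pointing at the guard but still short of it. Then slide it along in the clips, under the guard's bridge, until the tip presses the sprung end stop behind it, feeling for the contact gently; let go, with the punch fully home in both clips and still bearing on the stop. Do not force anything and leave the other things on the bench alone.

Things in the scene. Friction and masses are not known exactly. Their poses are not given: they have to be found in the camera images.
- punch_mid (a point): Centre of the hole punch: a plain round wooden rod 22 mm in diameter and 280 mm long, 70 to 140 g, lying level. This point is half-way along it, on its axis. Its x axis runs along the rod towards the steel-sleeved tip; the rod may roll about that axis.
- punch_tip (a point): Centre of the punch's flat steel-sleeved tip face, on the rod's axis, 140 mm from punch_mid.
- punch: The hole punch itself; its origin and axes are those of point punch_mid.
- cradle: Fixed wooden cradle on which the punch starts: base board 220 x 70 x 14 mm and two V-notched uprights 14 mm wide at 85 mm either side of its middle, along x. The punch's axis lies 45 mm above its underside, along its x. Between the uprights there is only the base board. Origin: centre of its underside.
- holder: Fixed tool holder: wooden board 340 x 84 x 20 mm with two upright C-shaped steel spring clips, open to the top. Origin: underside of the board, midway between the clips; x along the board towards the guard, z up. Board from x = -141 to +199 mm. A punch fully home in both clips lies along x, axis at y = 0, z = 58 mm. Between the clips the space is free down to the board's top (z = 20 mm).
- clip_rear (a point): Rear spring clip, 16 mm wide along x, at x = -75 mm of the holder. The point is where the axis of a home punch runs, 58 mm above the holder's underside. The lips stand 15 mm above the point and spring outward; the mouth is about 15 mm wide with a lead-in of 5 mm either side; below the point is a rigid seat. The rod first meets the lips about 17 mm above home.
- clip_front (a point): Front spring clip, like the rear one, at x = +75 mm of the holder. Pressing the rod down into both clips at once from between them takes about 12 to 18 N in all, then it snaps onto the rigid seats. Once home, the rod slides along x against about 4 to 8 N of friction, more if it is also pressed down.
- bridge (a point): Point on a home punch's axis under the middle of the guard's bridge, a steel strap over the rod's path at x = 110 to 117 mm of the holder: 40 mm wide inside, 50 mm outside, underside 16 mm and top 20 mm above this point. The rod can only get under it by sliding along x.
- endstop: Guard with sprung end stop at the holder's +x end; origin and axes are the holder's. Behind the bridge a block carries a round spring plunger, 16 mm across, on the rod's axis, facing -x. The block is clamped at a different, unmeasured place each time: the plunger's face is anywhere from x = 122 to 162 mm. The plunger yields 2 mm at 1.5 N per mm, then it is hard; it bears 12 N at most.
- grate: Bystander: terracotta disc with holes, 160 mm across, 28 mm thick. Origin: centre of underside.
- bowl: Bystander: terracotta bowl, 124 mm across, 60 mm high. Origin: centre of underside.
- scraper: Bystander: small spatula lying on the bench. Origin: underside, along its length.
Things that resemble listed ones, but are neither listed nor needed, are in the scene too. Several things have the shape of the cradle; the one meant has the colours described above.

How it is judged:
By the outcome, as a careful person would: the job done as asked, in the order asked, and still so for the second after the job is handed in, with the robot touching nothing.
It also fails if it takes over 72 s, if anything falls off the work surface, if the arm or the gripper's body presses on something with over 40 N, if the wrist force passes 120 N, or if a joint passes its speed limit or range.

## Working session

There is one attempt and no reset: what is moved stays moved. The work goes in short steps, Python scripts to look and compute and a tool call to move; the robot and the scene stay as the last step left them, time stands still between calls to the robot, and variables do not carry over. Pictures are saved under pics/ and viewed, at most 10 in all, crops included, and the job is handed in when it is done.

Besides the shell and the picture viewer there is one more tool, called after "Call:" as name(argument=value, ...) on one line, values as JSON. send_rows: Moves the arm, as the interface text tells. Its arguments: {"type":"object","properties":{"plan":{"type":"array"},"grip_force":{"type":"number"}},"required":["plan"]}

```bash
mkdir -p pics; cat > h.py <<'E'
import numpy as np, cv2
from rig import telemetry, imaging, finish_job
from scipy.spatial.transform import Rotation as R
def save(n,p,crop=None,scale=1):
    if crop: p=p[crop[1]:crop[3],crop[0]:crop[2]]
    p=cv2.resize(p,None,fx=scale,fy=scale,interpolation=cv2.INTER_CUBIC)
    cv2.imwrite('pics/'+n,p[:,:,::-1])
def world(cam,uv,d,T=None):
    c=imaging.camera_params(cam); T=np.array(c['world_from_camera']) if T is None else T
    uv=np.atleast_2d(uv).astype(float); d=np.atleast_1d(d).astype(float)
    x=(uv[:,0]-c['cx'])/c['fx']; y=(uv[:,1]-c['cy'])/c['fy']
    if cam=='wrist':
        r=np.hypot(x,y)+1e-9; s=np.tan(r)/r; x=x*s; y=y*s
    P=np.c_[x*d,y*d,d,np.ones(len(d))]
    return (P@T.T)[:,:3]
def atz(cam,uv,z):
    a=world(cam,uv,[1])[0]; b=world(cam,uv,[1000])[0]
    return a+(b-a)*(z-a[2])/(b[2]-a[2])
E
python3 - <<'E'
from h import *
np.set_printoptions(precision=2,suppress=True)
print(telemetry.get_obs())
for n in ('scene','top'):
    p,d=imaging.snapshot(n); np.savez(n+'.npz',p=p,d=d)
    save(n+'1.png',p)
    for t in ('punch','cradle','holder','punch_tip','clip_rear','clip_front','bridge'):
        f=imaging.spot_point(n,t); print(n,t,[(np.round(q['xy'],1).tolist(),round(q['conf'],2)) for q in f])
    print(imaging.camera_params(n))
E
```

```text
{'t': 0.0, 'qpos': array([ 1.12,  0.29,  1.58,  0.  ,  1.28, -0.15]), 'qvel': array([-0., -0., -0., -0.,  0.,  0.]), 'effort': array([ -0.  , -40.6 , -29.26,  -0.  ,   0.01,   0.  ]), 'eef_pos': array([202.23, 643.29, 229.94]), 'eef_rot': array([-0.48, -3.1 ,  0.  ]), 'contact_force': array([ 0.39, -0.41, -0.26]), 'ft_torque': array([ 0.  , -0.02, -0.01]), 'finger_force': 0.0, 'finger_gap': 1.0016270185164613}
scene punch [([270.0, 216.8], 0.94)]
scene cradle [([200.1, 182.3], 0.87), ([331.5, 274.0], 0.8), ([271.0, 224.4], 0.71), ([122.7, 205.1], 0.59)]
scene holder [([354.4, 198.9], 0.91), ([271.9, 226.7], 0.37)]
scene punch_tip [([285.1, 246.9], 0.94), ([367.9, 209.6], 0.27)]
scene clip_rear [([351.4, 184.1], 0.62)]
scene clip_front [([368.5, 206.4], 0.77), ([350.4, 179.5], 0.68)]
scene bridge [([374.5, 212.1], 0.74)]
{'fx': 410.37763147108575, 'fy': 410.37763147108575, 'cx': 279.7946926030572, 'cy': 207.8861124052734, 'world_from_camera': array([[   0.23,    0.72,   -0.66, 1541.34],
       [   0.97,   -0.16,    0.16, -364.59],
       [   0.01,   -0.68,   -0.74, 1164.06],
       [   0.  ,    0.  ,    0.  ,    1.  ]])}
top punch []
top cradle [([450.3, 274.3], 0.93), ([358.4, 290.4], 0.86), ([286.7, 209.5], 0.63), ([243.9, 137.3], 0.56)]
top holder [([186.9, 222.7], 0.63)]
top punch_tip [([279.0, 168.4], 0.94), ([176.3, 196.8], 0.47), ([286.5, 210.8], 0.4)]
top clip_rear [([184.5, 238.4], 0.95)]
top clip_front [([176.3, 197.7], 0.61)]
top bridge [([172.9, 185.8], 0.84), ([174.7, 196.2], 0.22)]
{'fx': 527.3731932404897, 'fy': 527.3731932404897, 'cx': 274.8187618830365, 'cy': 202.50218860469994, 'world_from_camera': array([[  -0.  ,   -0.99,    0.16,  321.75],
       [  -1.  ,    0.  ,    0.01, -137.4 ],
       [  -0.01,   -0.16,   -0.99, 1774.98],
       [   0.  ,    0.  ,    0.  ,    1.  ]])}
```

View pics/scene1.png

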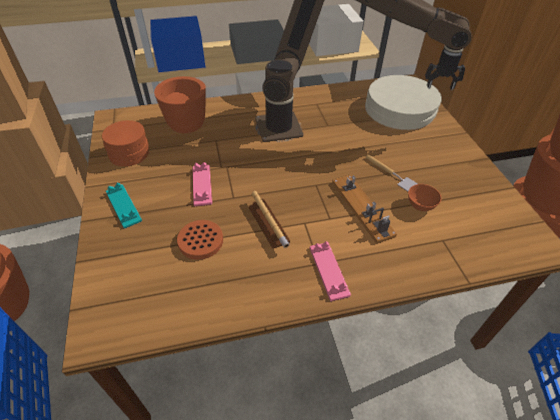

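View pics/top1.png

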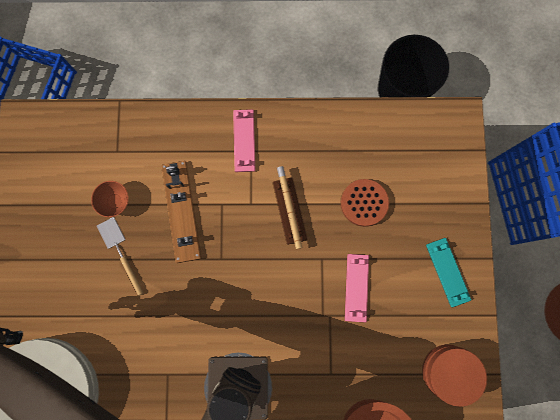

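The wooden cradle carries the punch at top (289,208), scene (270,218), with its steel tip at top (281,169). The cradle-shaped look-alikes are pink at top (244,140), pink at (358,288) and teal at (448,272). I choose the wooden one. The holder is at top (183,215), with its guard towards +x at (173,175). Next is a close crop and measurements.

```bash
python3 - <<'E'
from h import *
np.set_printoptions(precision=1,suppress=True)
Z=np.load('top.npz'); p=Z['p']; d=Z['d']
save('crop1.png',p,(150,150,320,270),4.5)
for n,uv,z in (('tip',(279,168.4),45),('rear',(184.5,238.4),58),('front',(176.3,197.7),58),('bridge',(172.9,185.8),58)):
    print(n,atz('top',uv,z))
for n,uv,z in (('tip',(285.1,246.9),45),('rear',(351.4,184.1),58),('front',(368.5,206.4),58),('bridge',(374.5,212.1),58),('punch',(270,216.8),45)):
    print('S',n,atz('scene',uv,z))
# world points by height near punch and holder, both cameras
for cam in('top','scene'):
    Q=np.load(cam+'.npz'); vv,uu=np.mgrid[0:420,0:560]
    D=Q['d'].ravel(); W=world(cam,np.c_[uu.ravel(),vv.ravel()],D)
    ok=D>0
    a=ok&(W[:,2]>46)&(W[:,2]<75)&(W[:,0]>400)&(W[:,0]<750)&(W[:,1]>-260)&(W[:,1]<-60)
    X=W[a]; print(cam,len(X),X.min(0),X.max(0),np.median(X,0))
    m,_,V=None,None,None
    c=X[:,:2].mean(0); v=np.linalg.svd(X[:,:2]-c)[2][0]; t=(X[:,:2]-c)@v
    print('axis',v,'ends',c+v*t.min(),c+v*t.max(),'ztop',np.percentile(X[:,2],[50,90]))
    a=ok&(W[:,2]>12)&(W[:,2]<28)&(W[:,0]>400)&(W[:,0]<750)&(W[:,1]>40)&(W[:,1]<300)
    X=W[a].astype(np.float32); print('hold',len(X),cv2.minAreaRect(X[:,:2]),np.median(X[:,2]))
    a=ok&(W[:,2]<10)&(W[:,0]>400)&(W[:,0]<750)&(W[:,1]>-260)&(W[:,1]<-60); print('benchz',np.median(W[a,2]))
E
```

```text
tip [ 715.1 -137.9   45. ]
rear [479.  171.3  58. ]
front [613.9 202.   58. ]
bridge [654.  214.5  58. ]
S tip [ 723.5 -143.2   45. ]
S rear [493.3 176.2  58. ]
S front [618.6 197.7  58. ]
S bridge [649.9 208.7  58. ]
S punch [ 579.1 -164.8   45. ]
top 531 [ 447.3 -209.4   46.1] [ 722.1 -131.1   66.6] [ 582.4 -170.5   53.1]
axis [-1.  -0.2] ends [ 721.6 -138.9] [ 447.8 -201.1] ztop [53.1 59.1]Traceback (most recent call last):
  File "<stdin>", line 20, in <module>
cv2.error: OpenCV(4.12.0) /io/opencv/modules/imgproc/src/convhull.cpp:143: error: (-215:Assertion failed) total >= 0 && (depth == CV_32F || depth == CV_32S) in function 'convexHull'
```

View pics/crop1.png

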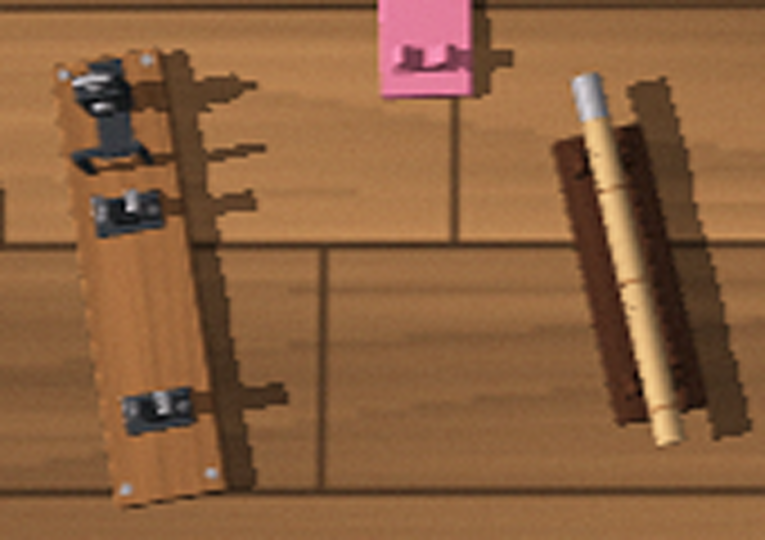

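The crop shows the light wooden rod, steel tip at crop (588,97), in the dark wooden cradle. The holder's guard is at the top left (100,110), so the rod and holder point the same way (+x). Moving over the holder first for a wrist view.

Call:
send_rows(plan=[{"delta_pos":[-466,-332,0],"yaw":-30.4,"grip":100},{"delta_pos":[-466,-332,0],"yaw":-30.4,"grip":100},{"delta_pos":[-466,-332,0],"yaw":-30.4,"grip":100},{"delta_pos":[-466,-332,0],"yaw":-30.4,"grip":100},{"delta_pos":[-466,-332,0],"yaw":-30.4,"grip":100},{"delta_pos":[-466,-332,0],"yaw":-30.4,"grip":100},{"delta_pos":[-466,-332,0],"yaw":-30.4,"grip":100},{"delta_pos":[-466,-332,0],"yaw":-30.4,"grip":100}])

```text
t: 1.8
eef_pos: [503.9, 244.7, 231.8]
eef_rot: [-0.354, 3.121, 0.001]
contact_force: [1.4, -0.2, -0.0]
finger_gap: 0.996
finger_force: 0.0
```

```bash
cat >> h.py <<'E'
def go(x,y,z,ang):
    "row delta to reach TCP xyz with the tool x axis at world angle ang (deg)"
    o=telemetry.get_obs(); M=R.from_rotvec(o['eef_rot']).as_matrix()
    a=np.degrees(np.arctan2(M[1,0],M[0,0])); dy=(a-ang+180)%360-180
    return np.round(M.T@(np.array([x,y,z])-o['eef_pos']),1),round(dy,2),'tilt',np.round(M[:,2],4),'tcp',np.round(o['eef_pos'],1),'ang',round(a,2),'t',round(o['t'],2),'F',np.round(o['contact_force'],1)
E
python3 -c "
from h import *
print(go(546,186,230,-167.2))"
```

```text
(array([-27.9, -66.6,   1.8]), np.float64(0.14), 'tilt', array([ 1.1e-03,  4.0e-04, -1.0e+00]), 'tcp', array([503.9, 244.7, 231.8]), 'ang', np.float64(-167.06), 't', 1.8, 'F', array([ 1.4, -0.2, -0. ]))
```

Call:
send_rows(plan=[{"delta_pos":[-28,-66.6,-40],"yaw":0,"grip":100},{"delta_pos":[-28,-66.6,-40],"yaw":0,"grip":100},{"delta_pos":[-28,-66.6,-40],"yaw":0,"grip":100},{"delta_pos":[-28,-66.6,-40],"yaw":0,"grip":100}])

```text
t: 2.3
eef_pos: [543.8, 188.9, 270.2]
eef_rot: [0.356, -3.119, -0.001]
contact_force: [-0.5, -0.1, -0.8]
finger_gap: 1.003
finger_force: 0.0
```

```bash
cat > look.py <<'E'
from h import *
import sys
np.set_printoptions(precision=1,suppress=True)
o=telemetry.get_obs(); T=np.array(imaging.camera_params('wrist')['world_from_camera'])
p,d=imaging.snapshot('wrist'); np.savez(sys.argv[1]+'.npz',p=p,d=d,T=T)
save(sys.argv[1]+'.png',p)
print(o['eef_pos'],'cam',T[:3,3],'axis',T[:3,2])
for s in sys.argv[2:]:
    t,z=s.split(':')
    for q in imaging.spot_point('wrist',t)[:2]:
        print(t,np.round(q['xy'],1),round(q['conf'],2),atz('wrist',q['xy'],float(z)))
E
python3 look.py w1 clip_rear:58 clip_front:58 bridge:58 holder:0 endstop:0
```

```text
[543.8 188.9 270.2] cam [468.2 171.9 413. ] axis [ 0.3  0.1 -1. ]
clip_rear [288.8 116.3] 0.83 [473.3 182.5  58. ]
clip_front [283.  243.9] 0.67 [619.4 210.2  58. ]
bridge [279.4 273.6] 0.55 [660.1 215.   58. ]
holder [282.1 171.8] 0.82 [546.6 191.9   0. ]
endstop [275.1 269.5] 0.53 [687.1 214.2   0. ]
```

View pics/w1.png

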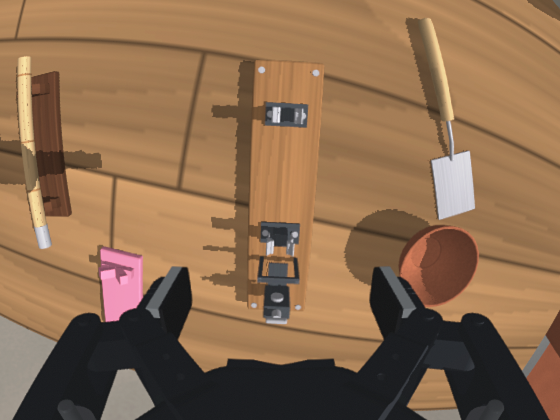

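The wrist view shows clips at (287,115) and (279,236), the bridge at (279,270) and the stop block at (277,302). I'll fit the board and the rod from depth.

```bash
cat > fit.py <<'E'
from h import *
import sys
np.set_printoptions(precision=1,suppress=True)
Z=np.load(sys.argv[1]+'.npz'); d=Z['d'].ravel(); vv,uu=np.mgrid[0:420,0:560]
W=world('wrist',np.c_[uu.ravel(),vv.ravel()],d,Z['T'])
sel=lambda x0,x1,y0,y1,z0,z1:(d>0)&(W[:,0]>x0)&(W[:,0]<x1)&(W[:,1]>y0)&(W[:,1]<y1)&(W[:,2]>z0)&(W[:,2]<z1)
U=uu.ravel();Vv=vv.ravel()
a=sel(380,780,110,290,-10,9); print('bench',np.median(W[a,2]))
a=sel(360,800,100,320,13,27)&(Vv<315)
m=np.zeros((420,560),np.uint8); m.ravel()[a]=1; n,l,s,_=cv2.connectedComponentsWithStats(m); k=1+s[1:,4].argmax()
X=W[(l==k).ravel()]; print('board',len(X),cv2.minAreaRect(X[:,:2].astype(np.float32)),np.median(X[:,2]))
y=np.radians(12.8); ex=np.array([np.cos(y),np.sin(y)]); ey=np.array([-ex[1],ex[0]]); O=np.array([546.,188.])
P=np.c_[(W[:,:2]-O)@ex,(W[:,:2]-O)@ey,W[:,2]]
def clu(z0,z1):
    a=(d>0)&(P[:,0]>-160)&(P[:,0]<230)&(abs(P[:,1])<45)&(P[:,2]>z0)&(P[:,2]<z1)&(Vv<330)
    m=np.zeros((420,560),np.uint8); m.ravel()[a]=1; n,l,s,_=cv2.connectedComponentsWithStats(m)
    for k in range(1,n):
        if s[k,4]>25:
            Q=P[(l==k).ravel()]; print(z0,s[k,4],'min',np.percentile(Q,3,axis=0),'max',np.percentile(Q,97,axis=0))
clu(35,100); clu(66,100)
b=(d>0)&(abs(P[:,1])<42)&(P[:,0]>-160)&(P[:,0]<230)&(P[:,2]>14)&(P[:,2]<26)
for x0 in range(-130,100,40):
    q=P[b&(abs(P[:,0]-x0)<12),1]; print(x0,len(q),np.percentile(q,[1,99]) if len(q) else '')
E
python3 fit.py w1
```

```text
bench 0.0933486275188784
board 14349 ((574.35498046875, 197.94810485839844), (339.8581237792969, 84.96371459960938), 10.13364315032959) 20.139952329959044
35 459 min [-81.1  -7.1  45.9] max [-66.4  22.9  73.6]
35 476 min [ 67.8 -13.7  38.1] max [84.1 16.5 73.4]
35 442 min [109.6 -25.1  39.5] max [118.4  24.3  79.5]
35 870 min [149.  -18.5  37.6] max [170.6  13.5  94. ]
66 129 min [-82.   -7.1  67. ] max [-67.2   1.1  73.8]
66 129 min [-81.1  15.8  66.6] max [-65.4  23.9  73.8]
66 105 min [ 67.8 -14.4  67. ] max [83.2 -6.4 73.7]
66 104 min [68.8  8.9 66.7] max [84.7 16.8 73.8]
66 334 min [110.1 -24.4  69.1] max [118.5  24.3  79.5]
66 539 min [154.3 -18.2  67.4] max [171.1  13.4  94.3]
-130 1055 [-30.  41.]
-90 1141 [-32.4  41.4]
-50 1242 [-33.9  40.9]
-10 1234 [-35.7  41.6]
30 1168 [-37.4  41.5]
70 986 [-39.9  41.4]
```

```bash
python3 -c "
from h import *
print(go(600,-166,250,-167.2))"
```

```text
(array([  25.7, -358. ,   20.9]), np.float64(0.22), 'tilt', array([-8.e-04, -1.e-04, -1.e+00]), 'tcp', array([544.4, 188.6, 270.9]), 'ang', np.float64(-166.98), 't', 2.6, 'F', array([-0.9,  0.9, -0.7]))
```

Call:
send_rows(plan=[{"delta_pos":[25.7,-358,20.9],"yaw":0.2,"grip":100},{"delta_pos":[25.7,-358,20.9],"yaw":0.2,"grip":100},{"delta_pos":[25.7,-358,20.9],"yaw":0.2,"grip":100},{"delta_pos":[25.7,-358,20.9],"yaw":0.2,"grip":100},{"delta_pos":[25.7,-358,20.9],"yaw":0.2,"grip":100},{"delta_pos":[25.7,-358,20.9],"yaw":0.2,"grip":100},{"delta_pos":[25.7,-358,20.9],"yaw":0.2,"grip":100},{"delta_pos":[25.7,-358,20.9],"yaw":0.2,"grip":100}])

```text
t: 3.6
eef_pos: [600.0, -166.3, 250.2]
eef_rot: [0.348, -3.122, -0.001]
contact_force: [-0.1, 0.8, -0.5]
finger_gap: 0.997
finger_force: 0.0
```

```bash
cat > fitrod.py <<'E'
from h import *
import sys
np.set_printoptions(precision=2,suppress=True)
Z=np.load(sys.argv[1]+'.npz'); d=Z['d'].ravel(); vv,uu=np.mgrid[0:420,0:560]
W=world('wrist',np.c_[uu.ravel(),vv.ravel()],d,Z['T'])
z0,z1=float(sys.argv[2]),float(sys.argv[3]); x0,x1,y0,y1=map(float,sys.argv[4:8])
a=(d>0)&(W[:,0]>x0)&(W[:,0]<x1)&(W[:,1]>y0)&(W[:,1]<y1)&(W[:,2]>z0)&(W[:,2]<z1)
m=np.zeros((420,560),np.uint8); m.ravel()[a]=1; n,l,s,_=cv2.connectedComponentsWithStats(m); k=1+s[1:,4].argmax()
X=W[(l==k).ravel()]; r=cv2.minAreaRect(X[:,:2].astype(np.float32)); print(len(X),r,np.percentile(X[:,2],[50,95]))
c=X[:,:2].mean(0); v=np.linalg.svd(X[:,:2]-c,full_matrices=False)[2][0]; v*=np.sign(v[0]); t=(X[:,:2]-c)@v
print('yaw',np.degrees(np.arctan2(v[1],v[0])),'tail',c+v*t.min(),'tip',c+v*t.max(),'mid',c+v*(t.min()+t.max())/2,'len',np.ptp(t))
E
python3 look.py w2 punch_tip:45 punch:45 cradle:0; python3 fitrod.py w2 46 62 400 800 -300 -60
```

```text
[ 600.  -166.3  250.2] cam [ 524.1 -183.   392.8] axis [ 0.3  0.1 -1. ]
punch_tip [283.  278.1] 0.78 [ 718.3 -134.8   45. ]
punch [278.4 164.5] 0.9 [ 583.6 -171.    45. ]
cradle [341.1 333.5] 0.96 [823.5 -17.3   0. ]
cradle [281.9 152.6] 0.72 [ 576.1 -168.8    0. ]
4904 ((582.5869140625, -168.81138610839844), (280.7548522949219, 21.923856735229492), 12.738532066345215) [54.35 56.53]
yaw 12.794184911686722 tail [ 445.72 -199.99] tip [ 719.5  -137.82] mid [ 582.61 -168.9 ] len 280.7457703774595
```

View pics/w2.png

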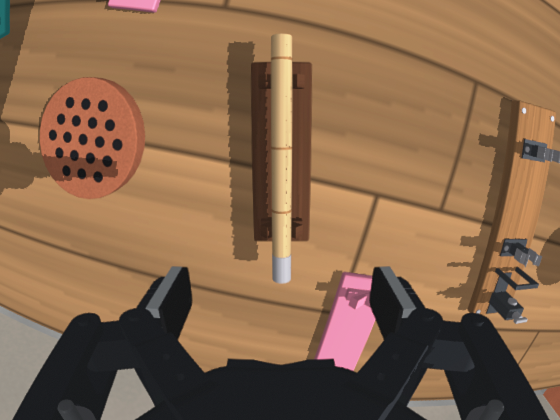

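The wrist view shows the rod upright at column 281, rows 35 to 283, with its tip at (281,270). The fit gives 280.7 mm length and 12.75° yaw. Descending.

```bash
python3 -c "
from h import *
print(go(602.1,-164.5,26,-167.25))"
```

```text
(array([ -2. ,   0.5, 224.7]), np.float64(0.1), 'tilt', array([ 4.e-04,  0.e+00, -1.e+00]), 'tcp', array([ 600.2, -165.4,  250.7]), 'ang', np.float64(-167.15), 't', 3.8, 'F', array([-0.3,  0.1,  0.2]))
```

Call:
send_rows(plan=[{"delta_pos":[-2.2,1,60],"yaw":0.1,"grip":100},{"delta_pos":[-2.2,1,120],"yaw":0.1,"grip":100},{"delta_pos":[-2.2,1,170],"yaw":0.1,"grip":100},{"delta_pos":[-2.2,1,200],"yaw":0.1,"grip":100},{"delta_pos":[-2.2,1,217],"yaw":0.1,"grip":100},{"delta_pos":[-2.2,1,224],"yaw":0.1,"grip":100},{"delta_pos":[-2.2,1,224],"yaw":0.1,"grip":100}])

```text
t: 4.68
eef_pos: [602.8, -165.5, 27.3]
eef_rot: [-0.346, 3.121, -0.001]
contact_force: [0.7, 0.1, 0.7]
finger_gap: 0.999
finger_force: 0.0
```

Call:
send_rows(grip_force=40, plan=[{"delta_pos":[0,0,0],"yaw":0,"grip":20},{"delta_pos":[0,0,0],"yaw":0,"grip":20},{"delta_pos":[0,0,0],"yaw":0,"grip":10},{"delta_pos":[0,0,0],"yaw":0,"grip":10},{"delta_pos":[0,0,0],"yaw":0,"grip":10},{"delta_pos":[0,0,0],"yaw":0,"grip":10}])

```text
t: 5.42
eef_pos: [602.1, -164.9, 27.0]
eef_rot: [0.346, -3.122, -0.001]
contact_force: [-2.6, 3.9, 4.9]
finger_gap: 0.244
finger_force: 39.2
```

Call:
send_rows(grip_force=70, plan=[{"delta_pos":[0,0,0],"yaw":0,"grip":5},{"delta_pos":[0,0,-15],"yaw":0,"grip":5},{"delta_pos":[0,0,-50],"yaw":0,"grip":5},{"delta_pos":[0,0,-100],"yaw":0,"grip":5},{"delta_pos":[0,0,-130],"yaw":0,"grip":5},{"delta_pos":[0,0,-130],"yaw":0,"grip":5}])

```text
t: 6.18
eef_pos: [604.1, -166.8, 160.4]
eef_rot: [-0.345, 3.116, -0.008]
contact_force: [0.7, 0.8, -1.4]
finger_gap: 0.235
finger_force: 68.4
```

```bash
python3 look.py w3 punch_tip:176; python3 fitrod.py w3 170 195 400 850 -300 -60;python3 - <<'E'
from h import *
y=np.radians(10.1);O=np.array([545.8,192.9]);p=O+np.array([np.cos(y),np.sin(y)])*(-20)
print(p,go(p[0],p[1],157,-169.9))
E
```

```text
[ 604.1 -166.8  160.4] cam [ 527.1 -182.7  302.5] axis [ 0.3  0.1 -1. ]
21088 ((565.727294921875, -175.01406860351562), (163.86203002929688, 47.635868072509766), 12.864866256713867) [187.15 189.36]
yaw 12.779635547244327 tail [ 485.78 -192.99] tip [ 645.61 -156.73] mid [ 565.69 -174.86] len 163.89107298819644
[526.1099364  189.39266548] (array([ -4. , 362.8,  -1.4]), np.float64(2.53), 'tilt', array([-9.e-04,  0.e+00, -1.e+00]), 'tcp', array([ 601.5, -165.5,  155.5]), 'ang', np.float64(-167.37), 't', 6.28, 'F', array([-0. ,  0.7, -0.7]))
```

View pics/w3.png

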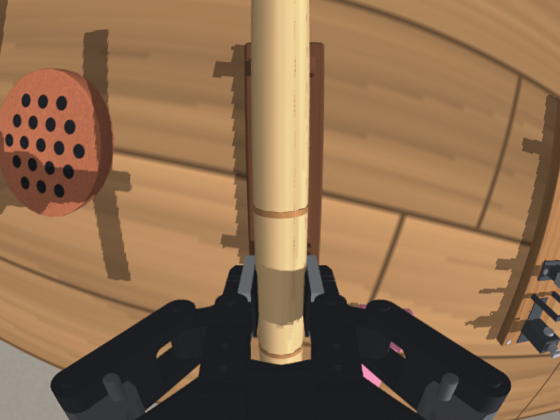

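The rod is held square between the fingers (about (280,280)), clear of the cradle. Carrying it above the holder.

Call:
send_rows(plan=[{"delta_pos":[-4,40,-1.5],"yaw":0.3,"grip":5},{"delta_pos":[-4,95,-1.5],"yaw":0.7,"grip":5},{"delta_pos":[-4,150,-1.5],"yaw":1,"grip":5},{"delta_pos":[-4,205,-1.5],"yaw":1.4,"grip":5},{"delta_pos":[-4,260,-1.5],"yaw":1.8,"grip":5},{"delta_pos":[-4,315,-1.5],"yaw":2.2,"grip":5},{"delta_pos":[-4,350,-1.5],"yaw":2.5,"grip":5},{"delta_pos":[-4,362.8,-1.5],"yaw":2.5,"grip":5}])

```text
t: 7.28
eef_pos: [524.5, 190.8, 155.2]
eef_rot: [0.281, -3.124, 0.001]
contact_force: [0.4, -0.4, -0.4]
finger_gap: 0.231
finger_force: 68.6
```

Call:
send_rows(plan=[{"delta_pos":[0,0,0],"yaw":0,"grip":5},{"delta_pos":[0,0,0],"yaw":0,"grip":5},{"delta_pos":[0,0,0],"yaw":0,"grip":5}])

```text
t: 7.65
eef_pos: [527.0, 188.2, 157.7]
eef_rot: [0.275, -3.129, 0.0]
contact_force: [0.0, 0.2, -0.7]
finger_gap: 0.233
finger_force: 68.6
```

```bash
python3 - <<'E'
from h import *
np.set_printoptions(precision=1,suppress=True)
print(go(526.1,189.4,69,-169.9)); T=np.array(imaging.camera_params('wrist')['world_from_camera'])
p,d=imaging.snapshot('wrist'); np.savez('w4.npz',p=p,d=d,T=T)
vv,uu=np.mgrid[0:420,0:560]; D=d.ravel(); W=world('wrist',np.c_[uu.ravel(),vv.ravel()],D,T)
y=np.radians(10.1);ex=np.array([np.cos(y),np.sin(y)]);ey=np.array([-ex[1],ex[0]])
P=np.c_[(W[:,:2]-[545.8,192.9])@ex,(W[:,:2]-[545.8,192.9])@ey,W[:,2]]
for x0 in range(-100,-30,10):
    a=(D>0)&(abs(P[:,0]-x0)<3)&(abs(P[:,1])<18)&(P[:,2]>150); q=P[a]
    if len(q)>20: print(x0,len(q),'y',np.percentile(q[:,1],[2,98]),np.percentile(q[:,1],[2,98]).mean(),'ztop',np.percentile(q[:,2],97))
# side view
p,d=imaging.snapshot('scene'); save('scene2.png',p,(230,80,470,260),3)
W=world('scene',np.c_[uu.ravel(),vv.ravel()],d.ravel())
P=np.c_[(W[:,:2]-[545.8,192.9])@ex,(W[:,:2]-[545.8,192.9])@ey,W[:,2]]
a=(d.ravel()>0)&(abs(P[:,1])<16)&(P[:,2]>150)&(P[:,2]<195)&(P[:,0]<130)
Q=P[a]
for x0 in range(-180,130,20):
    q=Q[abs(Q[:,0]-x0)<6]
    if len(q): print('S',x0,len(q),q[:,1].mean(),q[:,2].max())
print(Q[:,0].min(),Q[:,0].max())
E
```

```text
(array([ 0.6,  1.3, 88.7]), np.float64(-0.06), 'tilt', array([-0., -0., -1.]), 'tcp', array([527. , 188.2, 157.7]), 'ang', np.float64(-169.96), 't', 7.65, 'F', array([ 0. ,  0.2, -0.7]))
-100 1008 y [-11.3   9.6] -0.8455074608129696 ztop 187.02991730031607
-90 949 y [-10.9   9.2] -0.8585051096405225 ztop 187.07745137289098
-80 932 y [-11.1   9.3] -0.8772802445098451 ztop 186.88809435326934
-70 885 y [-11.2   9.6] -0.8045813850755277 ztop 187.00940727836968
-60 825 y [-11.1   9.3] -0.9308674565836554 ztop 187.14714503392213
-50 761 y [-11.    9.6] -0.6798529793089516 ztop 187.01898074455795
-40 4031 y [-17.5  17.5] -0.01357668478313201 ztop 259.6092045005418
S -180 9 -7.560732260449707 187.86539046331313
S -160 13 -6.606662553074691 191.7473267788497
S -140 15 -6.215656860843336 191.58420344443164
S -120 11 -7.057077342963232 190.35748999479313
S -100 3 -1.6883405236279572 189.70684857116441
S -60 1 -4.297812996561971 183.7393062343466
S -20 13 3.4156275463747536 193.20759584560972
S 0 16 -5.071632943099111 190.66138838114693
S 20 18 -6.0778134099365255 188.3164549324075
S 40 16 -7.87233396119398 189.91327123435235
S 60 21 -5.7333723486247905 193.16746768105065
S 80 17 -8.947301050920593 190.97112759786285
S 100 26 -3.996176027295431 189.8190316186067
-180.94503454568448 101.00315428287544
```

View pics/scene2.png

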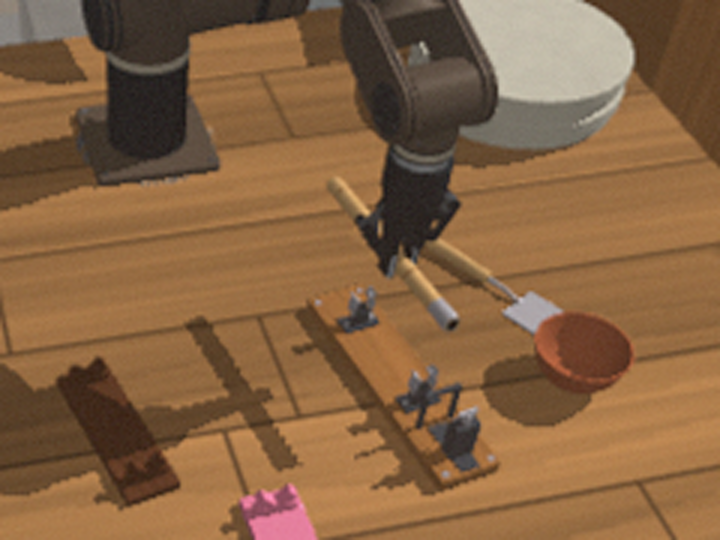

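The scene view shows the rod level and parallel over the holder, with its tip (crop (450,320)) short of the guard. The offset is 0.9 mm sideways, so I'll correct it and descend to about 5 mm above first lip contact.

Call:
send_rows(plan=[{"delta_pos":[0,0.9,20],"yaw":0,"grip":5},{"delta_pos":[0,0.9,45],"yaw":0,"grip":5},{"delta_pos":[0,0.9,70],"yaw":0,"grip":5},{"delta_pos":[0,0.9,88],"yaw":0,"grip":5},{"delta_pos":[0,0.9,94],"yaw":0,"grip":5},{"delta_pos":[0,0.9,96],"yaw":0,"grip":5},{"delta_pos":[0,0.9,96],"yaw":0,"grip":5},{"delta_pos":[0,0.9,96],"yaw":0,"grip":5}])

```text
t: 8.75
eef_pos: [527.1, 190.5, 62.9]
eef_rot: [-0.278, 3.128, 0.0]
contact_force: [-1.3, 0.2, -0.2]
finger_gap: 0.232
finger_force: 68.6
```

Call:
send_rows(plan=[{"delta_pos":[0,0,2],"yaw":0,"grip":5},{"delta_pos":[0,0,4],"yaw":0,"grip":5},{"delta_pos":[0,0,6],"yaw":0,"grip":5},{"delta_pos":[0,0,8],"yaw":0,"grip":5},{"delta_pos":[0,0,8],"yaw":0,"grip":5}])

```text
t: 9.38
eef_pos: [528.0, 189.9, 55.6]
eef_rot: [-0.277, 3.126, -0.001]
contact_force: [-0.4, -3.1, 6.1]
finger_gap: 0.235
finger_force: 69.4
```

```bash
cat > rod.py <<'E'
from h import *
np.set_printoptions(precision=1,suppress=True)
print(go(526.1,189.4,39,-169.9),telemetry.get_obs()['ft_torque']); T=np.array(imaging.camera_params('wrist')['world_from_camera'])
p,d=imaging.snapshot('wrist')
vv,uu=np.mgrid[0:420,0:560]; D=d.ravel(); W=world('wrist',np.c_[uu.ravel(),vv.ravel()],D,T)
y=np.radians(10.1);ex=np.array([np.cos(y),np.sin(y)]);ey=np.array([-ex[1],ex[0]])
P=np.c_[(W[:,:2]-[545.8,192.9])@ex,(W[:,:2]-[545.8,192.9])@ey,W[:,2]]
for x0 in (-110,-95,-60,-45):
    a=(D>0)&(abs(P[:,0]-x0)<3)&(abs(P[:,1])<18)&(P[:,2]>45); q=P[a]
    if len(q)>20: print(x0,len(q),'y',np.percentile(q[:,1],[2,98]).mean(),'axis z',np.percentile(q[:,2],97)-11)
E
python3 rod.py
```

```text
(array([ 2.1, -0.1, 16.6]), np.float64(0.02), 'tilt', array([ 0., -0., -1.]), 'tcp', array([528. , 189.9,  55.6]), 'ang', np.float64(-169.88), 't', 9.38, 'F', array([-0.4, -3.1,  6.1])) [-0.4  0.  -0.1]
-110 960 y 0.6474512283244449 axis z 73.25389940922405
-95 969 y 0.6648608431559779 axis z 73.48955813078616
-60 862 y 0.6791566609334456 axis z 73.78855596773057
-45 753 y 0.6994885152675403 axis z 73.61997395151025
```

Call:
send_rows(plan=[{"delta_pos":[0,-0.8,0],"yaw":0,"grip":5},{"delta_pos":[0,-0.8,1.5],"yaw":0,"grip":5},{"delta_pos":[0,-0.8,3],"yaw":0,"grip":5},{"delta_pos":[0,-0.8,4.5],"yaw":0,"grip":5},{"delta_pos":[0,-0.8,4.5],"yaw":0,"grip":5}])

```text
t: 10.05
eef_pos: [529.1, 189.8, 52.1]
eef_rot: [-0.276, 3.124, 0.0]
contact_force: [-1.1, -1.6, 8.2]
finger_gap: 0.231
finger_force: 69.6
```

```bash
python3 rod.py
```

```text
(array([ 3.1,  0.1, 13.1]), np.float64(0.02), 'tilt', array([ 0.,  0., -1.]), 'tcp', array([529.1, 189.8,  52.1]), 'ang', np.float64(-169.88), 't', 10.05, 'F', array([-1.1, -1.6,  8.2])) [-0.2 -0.1 -0.1]
-110 938 y 0.3866705386982128 axis z 68.06036669801833
-95 926 y 0.3688373832937897 axis z 68.45332347213267
-60 856 y 0.3627906419176812 axis z 69.4455210351677
-45 757 y 0.3789855080258544 axis z 69.72936700734107
```

Call:
send_rows(grip_force=90, plan=[{"delta_pos":[0,-0.3,0],"yaw":0,"grip":5},{"delta_pos":[0,-0.3,1.5],"yaw":0,"grip":5},{"delta_pos":[0,-0.3,3],"yaw":0,"grip":5},{"delta_pos":[0,-0.3,4],"yaw":0,"grip":5},{"delta_pos":[0,-0.3,4],"yaw":0,"grip":5}])

```text
t: 10.72
eef_pos: [529.5, 189.7, 47.5]
eef_rot: [-0.276, 3.122, 0.001]
contact_force: [0.6, -0.3, 5.5]
finger_gap: 0.228
finger_force: 87.8
```

```bash
python3 rod.py
```

```text
(array([3.5, 0.3, 8.5]), np.float64(0.01), 'tilt', array([ 0.,  0., -1.]), 'tcp', array([529.5, 189.7,  47.5]), 'ang', np.float64(-169.89), 't', 10.72, 'F', array([ 0.6, -0.3,  5.5])) [ 0.  -0.8 -0.1]
-110 903 y -0.0031483127387188503 axis z 61.47702794691442
-95 904 y 0.017341230045313516 axis z 62.10285656994384
-60 850 y 0.10253378946714431 axis z 63.84128006655288
-45 750 y 0.06099451375031517 axis z 64.44757970202843
```

Call:
send_rows(plan=[{"delta_pos":[0,0,1.5],"yaw":0,"grip":5},{"delta_pos":[0,0,3],"yaw":0,"grip":5},{"delta_pos":[0,0,4.5],"yaw":0,"grip":5},{"delta_pos":[0,0,4.5],"yaw":0,"grip":5}])

```text
t: 11.28
eef_pos: [524.9, 188.9, 40.2]
eef_rot: [0.277, -3.124, 0.001]
contact_force: [-1.8, -1.7, 3.6]
finger_gap: 0.232
finger_force: 88.7
```

```bash
python3 rod.py
```

```text
(array([-1.3,  0.3,  1.2]), np.float64(0.03), 'tilt', array([-0., -0., -1.]), 'tcp', array([524.9, 188.9,  40.2]), 'ang', np.float64(-169.87), 't', 11.28, 'F', array([-1.8, -1.7,  3.6])) [-0.2  0.3 -0.1]
-110 947 y 0.22330520234564766 axis z 58.410260085061424
-95 955 y 0.2504110706745699 axis z 58.45118793380129
-60 828 y 0.07761069731633352 axis z 58.42049277829332
-45 712 y 0.11090566416134173 axis z 58.2385097010132
```

Both clips snapped: the axis is level at z = 58.4 and Fz has dropped. I'll press briefly to confirm the seats, then unload and start sliding (−tool x), slowly so I get the friction baseline.

Call:
send_rows(plan=[{"delta_pos":[0,0,1],"yaw":0,"grip":5},{"delta_pos":[0,0,2.5],"yaw":0,"grip":5},{"delta_pos":[0,0,2.5],"yaw":0,"grip":5}])

```text
t: 11.7
eef_pos: [524.9, 188.9, 40.0]
eef_rot: [0.278, -3.123, 0.002]
contact_force: [-9.1, -3.4, 17.3]
finger_gap: 0.229
finger_force: 90.0
```

```bash
python3 rod.py
```

```text
(array([-1.2,  0.3,  1. ]), np.float64(0.06), 'tilt', array([-0., -0., -1.]), 'tcp', array([524.9, 188.9,  40. ]), 'ang', np.float64(-169.84), 't', 11.7, 'F', array([-9.1, -3.4, 17.3])) [-0.5  1.3 -0.1]
-110 952 y 0.1681768006057931 axis z 58.27056153332276
-95 931 y 0.2005320602805032 axis z 58.39968528248549
-60 824 y 0.24138014898239124 axis z 58.34606404350335
-45 720 y 0.09993544138944355 axis z 58.21208073036409
```

Call:
send_rows(plan=[{"delta_pos":[0,0,-2],"yaw":0,"grip":5},{"delta_pos":[0,0,-2],"yaw":0,"grip":5}])

```text
t: 12.0
eef_pos: [524.9, 188.9, 40.1]
eef_rot: [0.278, -3.124, 0.001]
contact_force: [-4.8, -2.0, 7.4]
finger_gap: 0.228
finger_force: 88.8
```

Call:
send_rows(plan=[{"delta_pos":[0,0,-1.2],"yaw":0,"grip":5},{"delta_pos":[-2,0,-1.2],"yaw":0,"grip":5},{"delta_pos":[-4,0,-1.2],"yaw":0,"grip":5},{"delta_pos":[-6,0,-1.2],"yaw":0,"grip":5},{"delta_pos":[-8,0,-1.2],"yaw":0,"grip":5},{"delta_pos":[-10,0,-1.2],"yaw":0,"grip":5}])

```text
t: 12.75
eef_pos: [536.0, 190.9, 40.9]
eef_rot: [0.277, -3.128, 0.0]
contact_force: [-2.5, -1.2, -5.1]
finger_gap: 0.225
finger_force: 88.0
```

```bash
python3 rod.py
```

```text
(array([10. ,  0.2,  1.9]), np.float64(0.03), 'tilt', array([-0., -0., -1.]), 'tcp', array([536. , 190.9,  40.9]), 'ang', np.float64(-169.87), 't', 12.75, 'F', array([-2.5, -1.2, -5.1])) [-0.2  0.4  0. ]
-110 929 y 0.11835433056976363 axis z 59.247020803176895
-95 971 y 0.04105769498634526 axis z 59.27797202388979
-60 879 y 0.2875883007427431 axis z 59.10865091020142
-45 779 y 0.32225773394940216 axis z 59.101667755335825
```

Call:
send_rows(plan=[{"delta_pos":[0,0,0.8],"yaw":0,"grip":5},{"delta_pos":[-1.5,0,0.8],"yaw":0,"grip":5},{"delta_pos":[-3,0,0.8],"yaw":0,"grip":5},{"delta_pos":[-4.5,0,0.8],"yaw":0,"grip":5},{"delta_pos":[-6,0,0.8],"yaw":0,"grip":5},{"delta_pos":[-7.5,0,0.8],"yaw":0,"grip":5}])

```text
t: 13.55
eef_pos: [544.0, 192.3, 40.8]
eef_rot: [-0.278, 3.129, -0.0]
contact_force: [-1.7, -1.1, -4.4]
finger_gap: 0.225
finger_force: 88.1
```

```bash
python3 rod.py; python3 - <<'E'
from h import *
np.set_printoptions(precision=1,suppress=True)
for n in('top','scene'):
    p,d=imaging.snapshot(n); np.savez(n+'5.npz',p=p,d=d)
    for q in imaging.spot_point(n,'punch_tip')[:2]:
        w=atz(n,q['xy'],58); y=np.radians(10.1); v=w[:2]-[545.8,192.9]; print(n,q['xy'],q['conf'],'hx',v@[np.cos(y),np.sin(y)],'hy',v@[-np.sin(y),np.cos(y)])
p=np.load('scene5.npz')['p']; save('scene5.png',p,(330,160,430,250),6)
E
```

```text
(array([18.1,  0.3,  1.8]), np.float64(0.04), 'tilt', array([ 0., -0., -1.]), 'tcp', array([544. , 192.3,  40.8]), 'ang', np.float64(-169.86), 't', 13.55, 'F', array([-1.7, -1.1, -4.4])) [-0.2  0.3 -0.1]
-110 914 y 0.003209661562643795 axis z 59.15908806506437
-95 962 y 0.012238923198542473 axis z 59.084016776200386
-60 929 y 0.2212789551210772 axis z 58.91151449311754
-45 865 y 0.246755176237051 axis z 59.127040036594735
```

View pics/scene5.png

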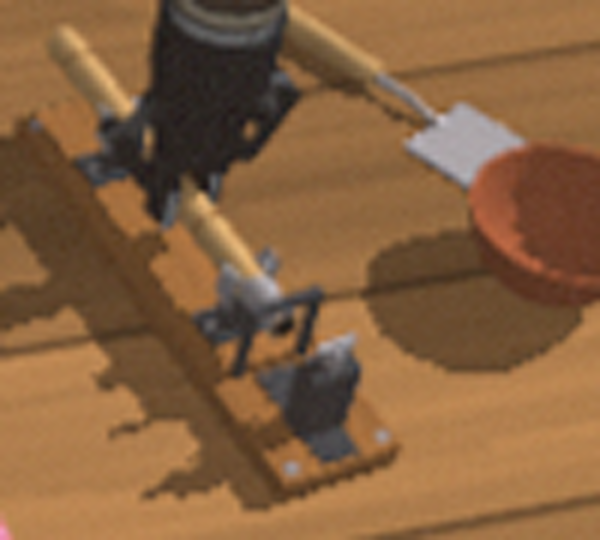

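The view shows the rod through both clips, with the tip at crop (285,325) just under the bridge and the stop block at (325,385). I'll check the first depth picture for the plunger's rough location.

```bash
python3 - <<'E'
from h import *
np.set_printoptions(precision=1,suppress=True)
Z=np.load('w1.npz'); d=Z['d'].ravel(); vv,uu=np.mgrid[0:420,0:560]
W=world('wrist',np.c_[uu.ravel(),vv.ravel()],d,Z['T'])
y=np.radians(10.1);ex=np.array([np.cos(y),np.sin(y)]);ey=np.array([-ex[1],ex[0]]);v=W[:,:2]-[545.8,192.9]
P=np.c_[v@ex,v@ey,W[:,2]]
a=(d>0)&(abs(P[:,1])<10)&(P[:,2]>25)&(P[:,2]<100)&(P[:,0]>119)&(P[:,0]<190)
for x0 in range(120,180,4):
    q=P[a&(P[:,0]>=x0)&(P[:,0]<x0+4)]
    if len(q): print(x0,len(q),q[:,2].min(),q[:,2].max(),q[:,1].min(),q[:,1].max())
E
```

```text
144 8 52.75795102832808 67.56399256370258 -6.129729991215579 4.137633002437683
148 84 51.322592032120326 67.34534323867592 -7.472031395472208 8.091345635581149
152 244 25.0742962648672 75.16402216594531 -9.971492304805052 9.912682384888557
156 88 72.58791127908813 89.78035969138182 -9.158227394118223 9.758213043866498
160 122 73.3261654804428 95.41697566765242 -9.834539945961911 9.943280336095853
164 38 73.11307726706724 94.5828066161896 -9.531738637582814 9.916967455292594
168 12 72.67158974855943 74.87465805834398 -8.777236858161988 9.110367313978255
```

Call:
send_rows(plan=[{"delta_pos":[0,0,0.8],"yaw":0,"grip":5},{"delta_pos":[-1,0,0.8],"yaw":0,"grip":5},{"delta_pos":[-2,0,0.8],"yaw":0,"grip":5},{"delta_pos":[-3,0,0.8],"yaw":0,"grip":5}])

```text
t: 14.3
eef_pos: [546.9, 192.9, 40.3]
eef_rot: [0.278, -3.129, 0.0]
contact_force: [-2.2, -1.8, -2.5]
finger_gap: 0.227
finger_force: 88.2
```

The plunger face is at about x = 147 to 148 and the tip is at about 121. I'll slide most of the way, then feel for contact.

Call:
send_rows(plan=[{"delta_pos":[-2.5,0,0.3],"yaw":0,"grip":5},{"delta_pos":[-5,0,0.3],"yaw":0,"grip":5},{"delta_pos":[-7.5,0,0.3],"yaw":0,"grip":5},{"delta_pos":[-10,0,0.3],"yaw":0,"grip":5},{"delta_pos":[-12.5,0,0.3],"yaw":0,"grip":5},{"delta_pos":[-15,0,0.3],"yaw":0,"grip":5},{"delta_pos":[-17,0,0.3],"yaw":0,"grip":5},{"delta_pos":[-18,0,0.3],"yaw":0,"grip":5}])

```text
t: 15.3
eef_pos: [564.7, 196.1, 40.2]
eef_rot: [0.278, -3.129, 0.0]
contact_force: [-5.7, -1.3, 4.4]
finger_gap: 0.226
finger_force: 88.4
```

Call:
send_rows(plan=[{"delta_pos":[-0.5,0,0],"yaw":0,"grip":5},{"delta_pos":[-1,0,0],"yaw":0,"grip":5},{"delta_pos":[-1.5,0,0],"yaw":0,"grip":5},{"delta_pos":[-2,0,0],"yaw":0,"grip":5}])

```text
t: 15.8
eef_pos: [566.6, 196.4, 40.2]
eef_rot: [0.278, -3.129, 0.0]
contact_force: [-5.9, -1.5, 3.6]
finger_gap: 0.232
finger_force: 88.4
```

```bash
python3 rod.py; python3 -c "
from h import *
for q in imaging.spot_point('wrist','punch_tip')[:1]: print(q)"
```

```text
(array([41.1,  0.2,  1.2]), np.float64(0.05), 'tilt', array([-0., -0., -1.]), 'tcp', array([566.6, 196.4,  40.2]), 'ang', np.float64(-169.85), 't', 15.8, 'F', array([-5.9, -1.5,  3.6])) [-0.3  0.8 -0.1]
-95 760 y 0.014507801699273237 axis z 58.4356655573843
-60 970 y 0.06922064788117055 axis z 58.47655278371782
-45 942 y 0.1398316001769908 axis z 58.46823412415419
```

Call:
send_rows(plan=[{"delta_pos":[-0.6,0,0],"yaw":0,"grip":5},{"delta_pos":[-1.2,0,0],"yaw":0,"grip":5},{"delta_pos":[-1.8,0,0],"yaw":0,"grip":5},{"delta_pos":[-2.4,0,0],"yaw":0,"grip":5}])

```text
t: 16.4
eef_pos: [568.9, 196.8, 40.2]
eef_rot: [0.278, -3.129, 0.0]
contact_force: [-4.7, -1.5, 3.7]
finger_gap: 0.23
finger_force: 88.5
```

Call:
send_rows(plan=[{"delta_pos":[-0.5,0,0],"yaw":0,"grip":5},{"delta_pos":[-1,0,0],"yaw":0,"grip":5},{"delta_pos":[-1.5,0,0],"yaw":0,"grip":5}])

```text
t: 16.77
eef_pos: [570.4, 197.1, 40.2]
eef_rot: [0.278, -3.129, 0.0]
contact_force: [-5.2, -1.7, 3.3]
finger_gap: 0.233
finger_force: 88.5
```

Tip at about 145, with a baseline of about 5 N. From here, 1.0–1.2 mm per call.

Call:
send_rows(plan=[{"delta_pos":[-0.4,0,0],"yaw":0,"grip":5},{"delta_pos":[-0.8,0,0],"yaw":0,"grip":5},{"delta_pos":[-1.2,0,0],"yaw":0,"grip":5}])

```text
t: 17.15
eef_pos: [571.6, 197.3, 40.2]
eef_rot: [0.278, -3.129, 0.0]
contact_force: [-5.2, -2.2, 3.1]
finger_gap: 0.227
finger_force: 88.5
```

Call:
send_rows(plan=[{"delta_pos":[-0.4,0,0],"yaw":0,"grip":5},{"delta_pos":[-0.8,0,0],"yaw":0,"grip":5}])

```text
t: 17.4
eef_pos: [572.4, 197.5, 40.2]
eef_rot: [0.278, -3.129, 0.0]
contact_force: [-6.1, -2.3, 3.7]
finger_gap: 0.229
finger_force: 88.5
```

Call:
send_rows(plan=[{"delta_pos":[-0.4,0,0],"yaw":0,"grip":5},{"delta_pos":[-0.8,0,0],"yaw":0,"grip":5}])

```text
t: 17.65
eef_pos: [573.2, 197.6, 40.2]
eef_rot: [0.278, -3.129, 0.0]
contact_force: [-5.3, -1.8, 3.5]
finger_gap: 0.23
finger_force: 88.5
```

Call:
send_rows(plan=[{"delta_pos":[-0.4,0,0],"yaw":0,"grip":5},{"delta_pos":[-0.8,0,0],"yaw":0,"grip":5}])

```text
t: 17.9
eef_pos: [573.9, 197.7, 40.2]
eef_rot: [0.278, -3.129, 0.0]
contact_force: [-5.1, -1.7, 3.1]
finger_gap: 0.231
finger_force: 88.5
```

Call:
send_rows(plan=[{"delta_pos":[-0.4,0,0],"yaw":0,"grip":5},{"delta_pos":[-0.8,0,0],"yaw":0,"grip":5}])

```text
t: 18.15
eef_pos: [574.5, 197.8, 40.2]
eef_rot: [0.278, -3.128, 0.0]
contact_force: [-5.7, -1.7, 3.9]
finger_gap: 0.224
finger_force: 88.5
```

Call:
send_rows(plan=[{"delta_pos":[-0.4,0,0],"yaw":0,"grip":5},{"delta_pos":[-0.8,0,0],"yaw":0,"grip":5}])

```text
t: 18.4
eef_pos: [575.0, 197.9, 40.2]
eef_rot: [0.278, -3.127, 0.0]
contact_force: [-7.6, -2.0, 5.4]
finger_gap: 0.228
finger_force: 88.6
```

Movement per step is shrinking and the force is rising, so the tip has contacted the plunger. A little more to bear on it clearly.

Call:
send_rows(plan=[{"delta_pos":[-0.3,0,0],"yaw":0,"grip":5},{"delta_pos":[-0.6,0,0],"yaw":0,"grip":5}])

```text
t: 18.65
eef_pos: [575.3, 198.0, 40.2]
eef_rot: [0.278, -3.127, 0.001]
contact_force: [-6.3, -1.6, 5.3]
finger_gap: 0.227
finger_force: 88.7
```

Call:
send_rows(plan=[{"delta_pos":[-0.3,0,0],"yaw":0,"grip":5},{"delta_pos":[-0.3,0,0],"yaw":0,"grip":5}])

```text
t: 18.9
eef_pos: [575.5, 198.0, 40.2]
eef_rot: [0.277, -3.126, 0.001]
contact_force: [-7.5, -2.1, 5.3]
finger_gap: 0.227
finger_force: 88.7
```

Force is about 2.5 N above the sliding baseline and the tip has pressed the plunger in about 1.5 mm. Releasing in place.

Call:
send_rows(plan=[{"delta_pos":[0,0,0],"yaw":0,"grip":26},{"delta_pos":[0,0,0],"yaw":0,"grip":32},{"delta_pos":[0,0,0],"yaw":0,"grip":45},{"delta_pos":[0,0,0],"yaw":0,"grip":60},{"delta_pos":[0,0,0],"yaw":0,"grip":60},{"delta_pos":[0,0,0],"yaw":0,"grip":60},{"delta_pos":[0,0,0],"yaw":0,"grip":60}])

```text
t: 19.77
eef_pos: [576.3, 198.1, 39.7]
eef_rot: [-0.278, 3.129, 0.0]
contact_force: [0.0, -0.1, -0.7]
finger_gap: 0.598
finger_force: 0.0
```

Call:
send_rows(plan=[{"delta_pos":[0,0,-10],"yaw":0,"grip":60},{"delta_pos":[0,0,-30],"yaw":0,"grip":60},{"delta_pos":[0,0,-80],"yaw":0,"grip":60},{"delta_pos":[0,0,-130],"yaw":0,"grip":60},{"delta_pos":[50,0,-190],"yaw":0,"grip":60},{"delta_pos":[50,0,-210],"yaw":0,"grip":60},{"delta_pos":[50,0,-210],"yaw":0,"grip":60},{"delta_pos":[50,0,-210],"yaw":0,"grip":60}])

```text
t: 20.78
eef_pos: [527.0, 189.3, 249.8]
eef_rot: [-0.277, 3.129, 0.0]
contact_force: [-0.9, 0.0, -0.2]
finger_gap: 0.602
finger_force: 0.0
```

```bash
python3 look.py w6 punch_tip:58; python3 - <<'E'
from h import *
np.set_printoptions(precision=1,suppress=True)
Z=np.load('w6.npz'); d=Z['d'].ravel(); vv,uu=np.mgrid[0:420,0:560]
W=world('wrist',np.c_[uu.ravel(),vv.ravel()],d,Z['T'])
y=np.radians(10.1);ex=np.array([np.cos(y),np.sin(y)]);ey=np.array([-ex[1],ex[0]]);v=W[:,:2]-[545.8,192.9]
P=np.c_[v@ex,v@ey,W[:,2]]
for x0 in (-110,-95,-50,-20,20,50,93,102,125,135,144):
    q=P[(d>0)&(abs(P[:,0]-x0)<2.5)&(abs(P[:,1])<12)&(P[:,2]>50)]
    if len(q): print(x0,len(q),np.percentile(q[:,1],[2,98]).mean(),np.percentile(q[:,2],96)-11)
q=P[(d>0)&(abs(P[:,1])<5)&(P[:,2]>60)&(P[:,2]<76)]; print('tail x',q[:,0].min())
save('w6c.png',Z['p'],(180,40,380,340),2)
E
```

```text
[527.  189.3 249.8] cam [450.3 176.2 392.4] axis [ 0.3  0.1 -1. ]
punch_tip [279.4 311.8] 0.67 [685.3 216.8  58. ]
-110 103 -0.3751526894732935 58.559344865421
-95 109 0.1531846953237812 58.40582746741876
-50 106 0.189714219503343 58.093089030873884
-20 93 0.22226673517130546 58.653085654373314
20 84 0.2569148351358308 58.58216427249994
50 79 0.3205220242190707 58.82223296501543
93 71 0.9907597656449294 58.6079820769464
102 69 1.0294087774766538 58.58200925032183
125 30 1.6367656164771294 59.186538402385196
135 57 0.40654439514870333 58.536445988272845
144 54 0.41511203057991786 59.20933380396636
tail x -129.69688087295597
```

View pics/w6c.png

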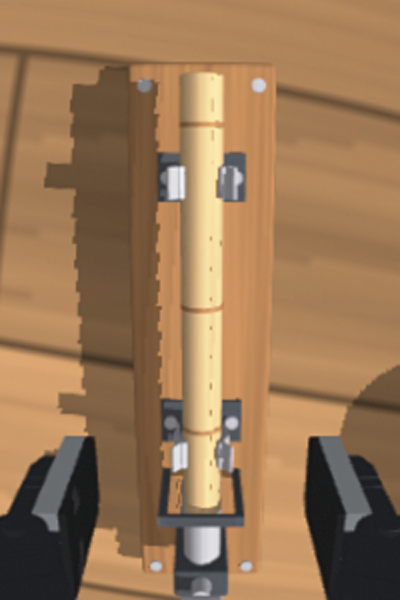

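The rod runs through both clips and under the bridge. It is level at z of about 58.5, its steel tip (crop (203,540)) is against the plunger and block, and its tail is at x = −130, which puts the tip at about 150. The force showed zero when the fingers opened. Handing in.

```bash
python3 -c "
from h import *
print(finish_job())"
```

```text
the job is handed in; nothing more can be done
None
```

The punch is snapped home in both clips and slid under the bridge, with its tip bearing on the sprung stop (pressed in about 1.5 mm). I let go and handed the job in at about 21 s; the hand-in gave no verdict.

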